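Stow the block plane, shut the tool chest and swing the hasp over its staple

ROBOT

A 6-joint arm with a two-finger parallel gripper is mounted at the origin on the work surface. World frame = base frame: x ahead of the robot, y to its left, z up, the work surface at z = 0. Lengths are in mm, angles in rad, forces in N, time in s.
With the tool pointing down it reaches from about 275 to 1000 mm from the base axis. Payload 8.4 kg.
Tool frame: the origin (TCP) lies between the finger pads; the fingertips stand r.finger_overhang ahead of it and the grasp point (between the pads) is the TCP (r.finger_overhang is the distance from the TCP to the fingertips, in mm); z points along the fingers, y is the line along which they close (so a half turn about z gives the same grasp; the last joint's range is limited). The gripper opens to 85 mm and grips with 20 to 120 N. Pads are 22 mm wide; open, the fingers measure 114 mm over their backs; the gripper's body (76 mm by 85 mm) begins 54 mm behind the grasp point. The pads swing forward as they close: fully open they stand 13 mm farther back than shut.
Start: joints at [1.253, 0.353, 1.633, -0, 1.155, -0.002], TCP at [194.109, 594.095, 213.281] pointing down, gripper open.
Joint ranges: [-2.63, 2.63], [-0.92, 2.1], [0.06, 2.66], [-1.3, 4.44], [0, 2.69], [-3.02, 3.02]. Speed limits (rad/s): [2.22, 2.22, 2.79, 3.14, 3.14, 3.14].

INTERFACE

Orientations are given as [roll, pitch, yaw] about the fixed x, y, z axes, in that order (R = Rz(yaw) Ry(pitch) Rx(roll)).
In Python, from rig import r, cams, sign_off gives the robot as it stands.
- The arm moves only by the shell command python3 -m crank 'ROWS' [FORCE]. ROWS is JSON, a list of rows, each a list of 7 numbers: the shift along the tool's x, y, z in m, then the turn, a rotation vector about the tool's x, y, z in rad, then the closure, from 0 (fully open) to 1 (shut). In form: [[dx, dy, dz, ax, ay, az, gripper], ...]. A call has 1 to 5 rows; each row is the pose to reach, as a shift and turn from the pose commanded when the call began, along the tool's axes at that moment; what a row does not reach only later rows make up. A row lasts 1/10 s, in which the tool goes at most 50 mm and 8.59 degrees, less where a joint would pass 70% of its speed; a pose out of reach is approached as far as the arm can. A call with a gripper value outside its range is refused whole. The fingers move at their own pace and stop on an object; FORCE is the grip in N (left out, the last holds). Time passes only in rows, so rows that repeat a pose let the fingers close. It gives the time, the measured TCP pose, the force, the opening and the grip force at its end, in the units of the state.
- r.sense(): the state, without advancing time (a new reading comes with each control period).
- cams.grab_frame(name): name is "scene" or "top" or "wrist"; returns a dict with "image" (420x560x3 uint8, red, green, blue), "fx", "fy", "cx", "cy" (pixels), "position" and "orientation" of the camera in the world. Camera axes: x right, y down, z forward; pixel columns grow to the right and rows downward; lengths in mm; the calibration is good to about 2 mm. A picture is of the moment at which its call begins. There is no depth.
- sign_off(): hands the job in; it is judged then, once.
The state is a dict: "clock": time; "qpos": joint angles; "qvel": joint speeds; "joint_efforts": joint torques, N m; "eef_pos": TCP position; "tcp_rot": TCP orientation; "contact_force": force on the tool from outside, world axes, zero at the start; "wrist_torque": the same for the moment, N m; "opening": opening from 0.0 (shut) to 1.0 (fully open); "grasp_force": force on a finger pad.
Only numpy, scipy, OpenCV 4.12 (cv2) and the standard library are available. Lean on these libraries where they do the work, as an engineer would, in place of code of your own. Each camera call takes 0.05 s, during which the arm holds its last target. There are 200 camera calls.

TASK

Put the block plane away in the free compartment of the tool chest, set down gently and lying flat on its sole. Then lower the lid all the way shut without slamming it and swing the hasp fully home over its staple. Leave the other things on the bench where they are.

Things in the scene. Friction and masses are not known exactly. Their poses are not given: they have to be found in the camera images.
- chest: Plywood tool chest fixed to the bench, 184 deep (x) x 270 wide (y) x 140 mm high without lid, walls 9 mm. Origin: centre of its underside. Its -x face is the front (staple, hasp); the lid is hinged on the top of its +x face. Inside, a fixed floor 80 mm above the bench and a 6 mm divider, 45 mm high, at y = -20 mm: the +y part is free, the -y part holds three chisels in a fixed rack, below the rim
- compartment (a point): Centre of the floor of the free compartment, 80 mm above the bench; axes as the chest's. The compartment is 166 mm long in x and 143 mm in y, 60 mm deep below the rim
- plane: Block plane: steel, 140 long (x) x 48 mm wide (y), 45 mm high, 0.4 to 0.8 kg, brass knob at the front (+x). Origin: centre of its sole; z up. Grip it across the two flat cheeks, 48 mm over all and 28 mm high from x = -55 to +31 mm. Fits the compartment best with its length along the chest's x, either way round
- lid (a joint): Angle of the lid, rad: 0 shut, grows as it opens, stop at 1.85; starts about upright. Two stiff friction hinges (about 0.95 N m) hold it at any angle, also against its weight; 2 to 10 N at the front edge move it. The lid is a plywood slab 15 mm thick, 186 mm from hinge to front edge, 274 mm wide, 0.5 kg
- lid_hinge (a point): Middle of the lid's hinge axis, at the top of the chest's back wall (chest x = +92, y = 0, z = 140 mm); the axis runs along the chest's y, on the underside of the lid. Seen from the robot the hinge side is the chest's left side, the front its right side (roughly, yaw varies)
- lid_edge (a point): Middle of the lid's front edge, on its outer (upper) face, 186 mm from the hinge; moves with the lid
- hasp (a joint): Angle of the hasp relative to the lid, rad: 0 is home: with the lid shut the strap then hangs straight down on the chest's front, the staple through its slot. Grows as the strap swings outward and up: 1.57 points straight out from the front, stop at 3.0; starts at 1.3 to 1.9, so it stands up above the open lid's edge. A stiff pin (about 0.09 N m) holds it at any angle
- hasp_pin (a point): Middle of the hasp's hinge pin, at the lid's front edge, half way up its thickness: with the lid shut at chest x = -100, y = 0, z = 147.5 mm. The pin runs along the chest's y, knuckle 10 mm in diameter and 42 mm long
- hasp_end (a point): Free end of the hasp strap, 113 mm from the pin, on the strap's outer face (that face passes through the pin's axis). The steel strap is 3 mm thick and 40 mm wide, mass 0.12 kg, plain from the pin to 53 mm, with a 14 mm wide slot from 53 to 93 mm
- staple (a point): Outermost middle point of the staple, a U of 7 mm steel bar standing 32 mm out of the chest's front face at y = 0, from 59 to 92 mm above the bench
- sanding_block: Wood and cork sanding block, 120 x 66 x 36 mm, a bystander; origin: centre of its underside
- mallet: Wooden mallet lying flat, 300 mm long, head 130 mm wide and 60 mm high, a bystander; origin: on its axis, 110 mm from the head's middle, on the bench
- try_square: Try square lying flat, stock 120 mm, blade 180 mm, 18 mm high, a bystander; origin: under the middle of the stock
- glue_bottle: White glue bottle, 64 mm in diameter, 190 mm tall, a bystander; origin: centre of its underside
- batten1: Wooden batten 420 x 42 x 42 mm, a bystander; origin: centre of its underside
- tape_measure: Tape measure standing on edge, 74 x 40 x 70 mm, a bystander; origin: centre of its underside

How it is judged (in metres and radians):
On the way, in this order (a step that is already met when the one before it is completed fails the run):
1. the block plane lies flat on its sole on the floor of the free compartment, let go (x of plane in the frame of compartment between -0.065 and 0.065 m and y of plane in the frame of compartment between -0.055 and 0.055 m and z of plane in the frame of compartment between -0.005 and 0.005 m and angle between plane's own z axis and vertical below 0.08 rad and contact force between the fingers and plane below 0.1 N), for 0.2 s.
2. the lid is shut over it, with the hasp still off the staple (value of joint lid below 0.03 rad and x of plane in the frame of compartment between -0.065 and 0.065 m and y of plane in the frame of compartment between -0.055 and 0.055 m and z of plane in the frame of compartment between -0.005 and 0.005 m and angle between plane's own z axis and vertical below 0.08 rad), for 0.2 s.
3. the hasp is home over its staple (value of joint hasp below 0.06 rad and value of joint lid below 0.03 rad), for 0.2 s.
At the end, for the whole second after the job is handed in: The block plane lies at rest in the free compartment, sole flat on its floor (within 5 mm, tilted under 0.08 rad), between the compartment's walls; the lid is shut (under 0.03 rad) and the hasp is home over the staple (under 0.06 rad); all let go (all of step 3 and x of plane in the frame of compartment between -0.065 and 0.065 m and y of plane in the frame of compartment between -0.055 and 0.055 m and z of plane in the frame of compartment between -0.005 and 0.005 m and angle between plane's own z axis and vertical below 0.08 rad and linear speed of plane below 0.02 m/s); the robot touches nothing.
It fails at once if the lid is slammed (still closing faster than 2.5 rad/s when nearly shut) (velocity of joint lid below -2.5 rad/s and value of joint lid below 0.3 rad).
It fails at once if the plane is dropped into the chest (hits it with over 80 N) (contact force between plane and chest above 80 N).
It fails at once if another thing on the bench is moved by more than 30 mm or the bottle is knocked over (distance of any of sanding_block, mallet, try_square, glue_bottle, batten1, tape_measure from where it was at the start of the episode above 0.03 m or angle between glue_bottle's own z axis and vertical above 0.3 rad).
It also fails if it takes over 64 s, if anything falls off the work surface, if the arm or the gripper's body presses on something with over 40 N, if the wrist force passes 120 N, or if a joint passes its speed limit or range.

## Working session

There is one attempt and no reset: what is moved stays moved. The work goes in short steps, Python scripts to look and compute and a shell command to move; the robot and the scene stay as the last step left them, time stands still between calls to the robot, and variables do not carry over. Pictures are saved under pics/ and viewed, at most 13 in all, crops included, and the job is handed in when it is done.

```bash
ls; mkdir -p pics; python3 - <<'E'
from rig import r,cams
import cv2,numpy as np
ims=[]
for n in("scene","top"):
    f=cams.grab_frame(n); cv2.imwrite(f"pics/{n}0.png",f["image"][...,::-1])
    print(n,{k:f[k] for k in f if k!="image"})
print(r.sense(), r.finger_overhang)
E
```

```text
pics
scene {'fx': 400.95450812937213, 'fy': 400.95450812937213, 'cx': 274.9737551915148, 'cy': 213.17797379879477, 'position': array([1050.84249082,  446.61760102,  995.29671403]), 'orientation': array([-2.45275678, -0.0066461 ,  2.36674112])}
top {'fx': 393.8775547301015, 'fy': 393.8775547301015, 'cx': 277.41773099265106, 'cy': 208.14074947768432, 'position': array([ 476.81446083,  -79.79114372, 1473.55074168]), 'orientation': array([-3.08503499e+00,  1.80081871e-03, -1.59623606e+00])}
{'clock': 0.1, 'qpos': array([ 1.25259102e+00,  3.53618780e-01,  1.63406943e+00,  2.63906857e-05,
        1.15521828e+00, -2.42547127e-03]), 'qvel': array([ 0.00043027, -0.00103173, -0.0020759 ,  0.00133837, -0.00012527,
        0.00012772]), 'joint_efforts': array([-6.98411768e-04, -6.06355262e+01, -3.42817318e+01, -3.76229241e-05,
        3.99071228e-03,  1.77202014e-05]), 'eef_pos': array([193.95982306, 593.65205501, 212.6077263 ]), 'tcp_rot': array([-3.14027888e+00, -2.73169725e-05,  2.82580213e+00]), 'contact_force': array([-0.27630688, -0.48707637,  0.52979141]), 'wrist_torque': array([ 0.01780481, -0.04762561,  0.00249807]), 'grasp_force': 0.0, 'opening': 1.0017300187765863} 19.0
```

View pics/scene0.png

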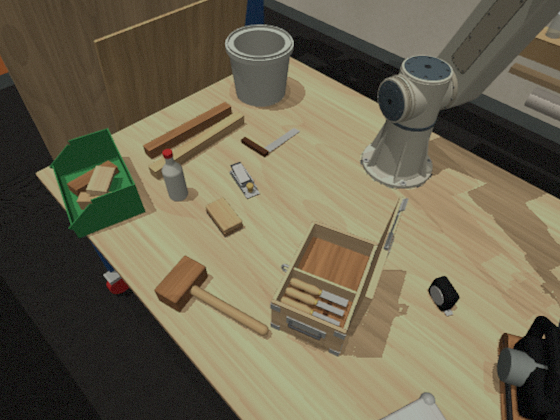

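View pics/top0.png

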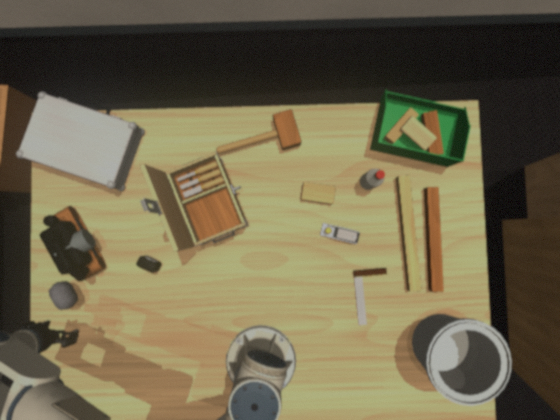

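The scene view shows the open chest near (325,285), plane at (243,180) and staple at (284,267). The top view shows the chest at (207,200), its front facing right with the hasp at (150,206), and the plane at (340,234) with its knob to the left. I'll zoom in on the chest and the plane.

```bash
cat > h.py <<'E'
import numpy as np, cv2
from scipy.spatial.transform import Rotation as Ro
from rig import r,cams
def ray(f,u,v):
    d=Ro.from_euler('xyz',f["orientation"]).apply([(u-f["cx"])/f["fx"],(v-f["cy"])/f["fy"],1.]); return np.array(f["position"]),d
def onz(f,u,v,z):
    p,d=ray(f,u,v); return p+d*(z-p[2])/d[2]
def proj(f,P):
    q=Ro.from_euler('xyz',f["orientation"]).inv().apply(np.array(P)-f["position"]); return np.array([f["cx"]+f["fx"]*q[0]/q[2],f["cy"]+f["fy"]*q[1]/q[2]])
def tri(f1,a,f2,b):
    p,d=ray(f1,*a);q,e=ray(f2,*b); s=np.linalg.lstsq(np.c_[d,-e],q-p,rcond=None)[0]
    A=p+s[0]*d;B=q+s[1]*e; return (A+B)/2,np.linalg.norm(A-B)
E
python3 - <<'E'
from h import *
t=cv2.imread("pics/top0.png");s=cv2.imread("pics/scene0.png")
def c(i,x,y,w,h,k): return cv2.resize(i[y:y+h,x:x+w],None,fx=k,fy=k,interpolation=cv2.INTER_CUBIC)
a=np.hstack([c(t,135,145,115,115,3.478260870),c(s,265,190,150,150,2.6666667)])
b=np.hstack([c(t,315,215,50,25,8),c(s,220,155,50,25*2,8)[:200]])
cv2.imwrite("pics/z.png",np.vstack([a,b]))
E
```

```text
(no output)
```

View pics/z.png

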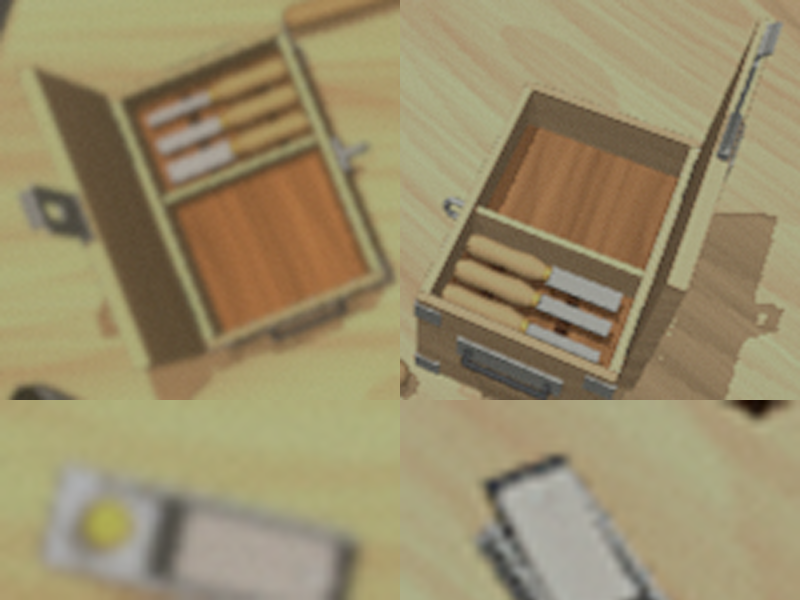

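The zoom shows rim corners (crop ×3.48) at about (283,35), (388,275), (122,100) and (208,348), the divider at (170,195)-(315,137), and the strap at (22..90,185..240). In the ×8 crop the plane's brass knob is at (105,125) and its right end is near x=350.

```bash
python3 - <<'E'
from h import *
f=cams.grab_frame("top"); g=cams.grab_frame("scene")
k=115/400
T=lambda x,y:(135+x*k-.35,145+y*k-.35)
S=lambda x,y:(265+x*.375-.3,190+y*.375-.3)
n=["FF","FN","BF","BN"]
C=[(283,35),(386,275),(122,100),(210,346)]
P=np.array([onz(f,*T(*c),140) for c in C])
print(P.round(0)[:,:2])
Ff,Fn,Bf,Bn=P
print("sizes",[np.linalg.norm(a-b).round(0) for a,b in((Ff,Fn),(Bf,Bn),(Ff,Bf),(Fn,Bn))])
ctr=P.mean(0); ya=(Fn-Ff)+(Bn-Bf); yaw=np.arctan2(ya[1],ya[0])-np.pi/2
print("ctr",ctr,"yaw",yaw, "yaw from x", np.arctan2(*((Bf-Ff)+(Bn-Fn))[[1,0]]))
R=Ro.from_euler('z',yaw).as_matrix()
for nm,p in dict(FF=[-92,-135,140],FN=[-92,135,140],BF=[92,-135,140],BN=[92,135,140],st=[-124,0,75],d1=[-83,-20,125],d2=[83,-20,125]).items():
    w=R@np.array(p)+[ctr[0],ctr[1],0]; a=proj(f,w);b=proj(g,w)
    print(nm,"top crop",((a-[135,145])/k).round(),"scene crop",((b-[265,190])/.375).round())
# lid edge far corners/hasp end
print("hasp tri",tri(f,T(30,185),g,S(770,25)))
print("lid edge far", tri(f,T(28,68),g,S(712,290)))
# plane
hsv=cv2.cvtColor(f["image"],cv2.COLOR_RGB2HSV)[215:255,312:368]
m=(hsv[...,1]<70).astype('uint8'); m|=((hsv[...,0]>24)&(hsv[...,0]<34)&(hsv[...,1]>130)).astype('uint8')
m=cv2.morphologyEx(m,cv2.MORPH_OPEN,np.ones((3,3)))
cs=max(cv2.findContours(m,0,2)[0],key=cv2.contourArea); print(cv2.minAreaRect(cs))
bx=cv2.boxPoints(cv2.minAreaRect(cs))+[312,215]
B=np.array([onz(f,*b,22) for b in bx]);print("plane",B.round(),B.mean(0),[np.linalg.norm(B[i]-B[i-1]).round() for i in range(4)])
kn=onz(f,315+105/8,215+125/8,45);print("knob",kn)
w=cams.grab_frame("wrist");print({k:w[k] for k in w if k!="image"},r.sense()["tcp_rot"])
E
```

```text
[[741. 126.]
 [502.  30.]
 [680. 285.]
 [438. 202.]]
sizes [np.float64(257.0), np.float64(256.0), np.float64(170.0), np.float64(184.0)]
ctr [590.28088917 160.4965747  140.        ] yaw -4.355416320787285 yaw from x 1.931077431250412
FF top crop [286.  25.] scene crop [  7. 290.]
FN top crop [387. 280.] scene crop [121.  74.]
BF top crop [111.  95.] scene crop [205. 376.]
BN top crop [211. 351.] scene crop [295. 137.]
st top crop [373. 147.] scene crop [ 37. 198.]
d1 top crop [322. 138.] scene crop [ 68. 202.]
d2 top crop [166. 201.] scene crop [235. 269.]
hasp tri (array([540.57699021, 351.33461435, 548.836343  ]), np.float64(223.7272667607606))
lid edge far (array([639.42332659, 394.03342571, 463.65924848]), np.float64(247.04320617442292))
((27.01123809814453, 17.617979049682617), (39.12555694580078, 14.840728759765625), 12.994616508483887)
plane [[ 455. -227.   22.]
 [ 507. -241.   22.]
 [ 472. -380.   22.]
 [ 419. -366.   22.]] [ 463.17095443 -303.35191035   22.        ] [np.float64(143.0), np.float64(55.0), np.float64(144.0), np.float64(55.0)]
knob [ 471.54680778 -260.71204821   45.        ]
{'fx': 289.66071102217353, 'fy': 289.66071102217353, 'cx': 278.2315215710955, 'cy': 209.2850276184541, 'position': array([115.69371058, 619.56603914, 372.98914271]), 'orientation': array([2.81517105e+00, 8.56104440e-04, 1.25425805e+00])} [-3.14097343e+00 -1.68571346e-05  2.82582767e+00]
```

```bash
python3 - <<'E'
from h import *
f=cams.grab_frame("top"); g=cams.grab_frame("scene")
k=115/400
T=lambda x,y:(135+x*k-.35,145+y*k-.35)
S=lambda x,y:(265+(x-400)*.375-.3,190+y*.375-.3)
R=Ro.from_euler('z',1.93)
def ch(p): return (R.inv().apply(np.array(p)-[590,160,0])).round(1)
for n,a,b in [("FF",(285,33),(417,295)),("FN",(387,275),(530,90)),("BF",(120,100),(613,375)),("BN",(211,346),(697,150)),
 ("staple",(367,147),(450,208)),("hasp end near",(30,185),(770,25)),("lid near edge",(145,366),(770,20)),("lid far edge",(30,70),(757,22)),("haspmid",(22,190),(775,30)),("div1",(315,137),(480,210)),("div2",(168,197),(643,272))]:
    p,e=tri(f,T(*a),g,S(*b)); print(n,p.round(0),"err",e.round(1),"chest",ch(p))
E
```

```text
FF [743. 126. 131.] err 2.3 chest [ -85.7 -131.7  131.4]
FN [499.  34. 125.] err 11.7 chest [-85.6 129.5 125.1]
BF [679. 292. 132.] err 8.9 chest [  92.7 -129.8  132.4]
BN [437. 204. 130.] err 3.4 chest [ 95.5 128.1 129.6]
staple [633.  55.  71.] err 8.4 chest [-113.2   -3.4   70.5]
hasp end near [566. 269. 469.] err 12.8 chest [110.4 -15.4 469.2]
lid near edge [426. 220. 326.] err 7.9 chest [114.2 132.4 326.2]
lid far edge [633. 266. 524.] err 49.2 chest [ 84.3 -77.1 524.1]
haspmid [563. 274. 467.] err 9.2 chest [116.2 -15.  466.6]
div1 [639. 101. 126.] err 6.4 chest [-72.8 -24.6 125.9]
div2 [582. 248. 128.] err 10.2 chest [ 85.2 -23.3 127.6]
```

```bash
python3 -m crank '[[0.05,0.0,-0.05,0,0,0,0],[0.04,0.05,-0.08,0,0,0,0],[0.04,0.1,-0.1,0,0,0,0],[0.04,0.15,-0.12,0,0,0,0],[0.04,0.2,-0.12,0,0,0,0]]'
```

```text
clock: 0.85
eef_pos: [211.6, 777.4, 334.1]
tcp_rot: [3.137, -0.0, 2.826]
contact_force: [0.3, 0.7, 0.2]
opening: 1.005
grasp_force: 0.0
```

I mixed up the direction of tool y, but the move was harmless. The lid is at about 1.6 rad and the chest centre at about (590,163). I'll add a helper that converts world targets into tool shifts.

```bash
cat > to.py <<'E'
# usage: to.py [+|c] x y z yaw [tilt]: prints tool shift (m) and rotvec from the present pose; tilt = about tool y, rad
import sys; from h import *
v=[float(a) for a in sys.argv[1:]]
s=r.sense(); A=Ro.from_euler('xyz',s["tcp_rot"])
tg=Ro.from_euler('xyz',[np.pi,0,v[3]])*Ro.from_rotvec([0,v[4] if len(v)>4 else 0,0])
print("shift",(A.inv().apply(np.array(v[:3])-s["eef_pos"])/1000).round(4),"turn",(A.inv()*tg).as_rotvec().round(3),"F",s["contact_force"].round(1),"clock",s["clock"])
E
python3 to.py 250 200 330 1.93
```

```text
shift [-0.2156 -0.537   0.0016] turn [ 0.004 -0.002  0.896] F [0.3 0.7 0.2] clock 0.85
```

```bash
python3 -m crank '[[-0.018,-0.045,0,0,0,0.08,0],[-0.036,-0.09,0,0,0,0.16,0],[-0.054,-0.135,0,0,0,0.24,0],[-0.072,-0.18,0,0,0,0.32,0],[-0.09,-0.225,0,0,0,0.4,0]]'; python3 to.py 250 200 330 1.93
```

```text
clock: 1.35
eef_pos: [226.9, 531.5, 329.9]
tcp_rot: [-3.141, 0.0, 2.423]
contact_force: [0.4, 0.2, -0.5]
opening: 1.001
grasp_force: 0.0
shift [-0.2357 -0.2342  0.    ] turn [-0.     0.     0.493] F [ 0.4  0.2 -0.5] clock 1.35
```

```bash
python3 -m crank '[[-0.035,-0.035,0,0,0,0.07,0],[-0.07,-0.07,0,0,0,0.14,0],[-0.105,-0.105,0,0,0,0.21,0],[-0.14,-0.14,0,0,0,0.28,0],[-0.175,-0.175,0,0,0,0.35,0]]'; python3 to.py 330 -50 330 1.6
```

```text
clock: 1.85
eef_pos: [243.8, 284.6, 330.3]
tcp_rot: [3.141, 0.0, 2.074]
contact_force: [1.0, -0.9, 1.1]
opening: 1.0
grasp_force: 0.0
shift [-3.348e-01 -8.570e-02  3.000e-04] turn [ 0.001 -0.     0.474] F [ 1.  -0.9  1.1] clock 1.85
```

```bash
python3 -m crank '[[-0.048,-0.012,0,0,0,0.07,0],[-0.096,-0.024,0,0,0,0.14,0],[-0.144,-0.036,0,0,0,0.21,0],[-0.192,-0.048,0,0,0,0.28,0],[-0.24,-0.06,0,0,0,0.35,0]]'; python3 to.py 463 -303 250 1.317
```

```text
clock: 2.35
eef_pos: [307.3, 47.2, 330.8]
tcp_rot: [3.14, -0.0, 1.726]
contact_force: [2.0, -0.6, 0.3]
opening: 0.998
grasp_force: 0.0
shift [-0.3701  0.0996  0.081 ] turn [ 0.002 -0.     0.409] F [ 2.  -0.6  0.3] clock 2.35
```

```bash
python3 -m crank '[[-0.046,0.0125,0.01,0,0,0.05,0],[-0.092,0.025,0.02,0,0,0.1,0],[-0.138,0.0375,0.03,0,0,0.15,0],[-0.185,0.05,0.04,0,0,0.2,0],[-0.23,0.062,0.05,0,0,0.25,0]]' >/dev/null; python3 to.py 463 -303 250 1.317
```

```text
shift [-0.1261  0.0702  0.0302] turn [0.001 0.    0.158] F [1.3 1.4 0.4] clock 2.85
```

```bash
python3 -m crank '[[-0.042,0.023,0.01,0,0,0.053,0],[-0.084,0.047,0.02,0,0,0.106,0],[-0.126,0.07,0.03,0,0,0.158,0],[-0.126,0.07,0.03,0,0,0.158,0]]' ; python3 - <<'E'
from h import *
w=cams.grab_frame("wrist");cv2.imwrite("pics/w1.png",w["image"][...,::-1])
print({k:w[k] for k in w if k!="image"})
np.save("w1.npy",w,allow_pickle=True)
E
```

```text
clock: 3.25
eef_pos: [463.9, -304.6, 248.3]
tcp_rot: [-3.141, 0.001, 1.316]
contact_force: [-0.1, 0.9, 0.1]
opening: 0.997
grasp_force: 0.0
{'fx': 289.66071102217353, 'fy': 289.66071102217353, 'cx': 278.2315215710955, 'cy': 209.2850276184541, 'position': array([ 484.97029188, -224.68488036,  408.37363194]), 'orientation': array([ 2.81454039e+00,  7.91365777e-04, -2.55753129e-01])}
```

View pics/w1.png

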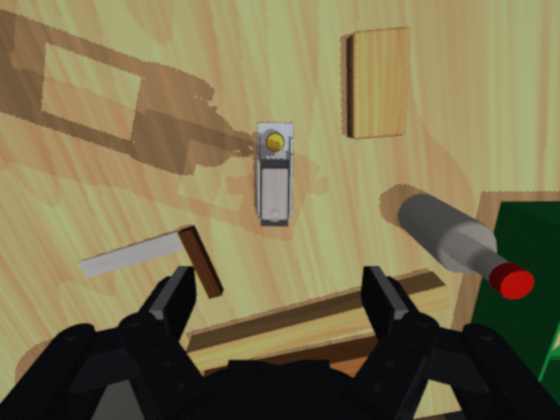

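The wrist view shows the plane upright, knob at (275,142), front edge (257-293,122) and rear edge (262-288,226). It lies nearly along the image's vertical axis.

```bash
python3 - <<'E'
from h import *
f=np.load("w1.npy",allow_pickle=True).item()
for z in (0,25):
  F=onz(f,275.2,122.5,z);B=onz(f,275.2,226,z);print(z,F,B,np.linalg.norm(F-B),"mid",(F+B)/2,"yaw",np.arctan2(*(F-B)[[1,0]]))
  for a,b in(((257,122.5),(293,122.5)),((262,226),(288.5,226)),((260,175),(290.5,175))): print(np.linalg.norm(onz(f,*a,z)-onz(f,*b,z)))
print("knob",onz(f,275,142,45))
E
```

```text
0 [ 476.97810377 -237.77806015    0.        ] [ 438.377826   -383.39857002    0.        ] 150.64964102059758 mid [ 457.67796488 -310.58831509    0.        ] yaw 1.311681025024053
48.651072854715906
40.24026547945975
43.654731845937995
25 [ 477.46737312 -236.976516     25.        ] [ 441.23014445 -373.68236425   25.        ] 141.42710378772745 mid [ 459.34875879 -305.32944012   25.        ] yaw 1.311681025024053
45.67272967525664
37.77681887493609
40.98225690930618
knob [ 471.74015592 -258.45948328   45.        ]
```

```bash
python3 to.py 459 -309 23 1.312
```

```text
shift [-0.0076 -0.0016  0.2258] turn [-0.002 -0.001  0.005] F [-0.8  0.9 -0. ] clock 3.3
```

```bash
python3 -m crank '[[-0.004,0,0.05,0,0,0.005,0],[-0.008,-0.002,0.1,0,0,0.005,0],[-0.008,-0.002,0.15,0,0,0.005,0],[-0.008,-0.002,0.19,0,0,0.005,0],[-0.008,-0.002,0.21,0,0,0.005,0]]' ; python3 -m crank '[[0,0,0.016,0,0,0,0],[0,0,0.016,0,0,0,0.5],[0,0,0.016,0,0,0,1],[0,0,0.016,0,0,0,1],[0,0,0.016,0,0,0,1]]' 60; python3 -m crank '[[0,0,0,0,0,0,1],[0,0,0,0,0,0,1],[0,0,0,0,0,0,1]]'
```

```text
clock: 3.8
eef_pos: [456.7, -305.3, 37.5]
tcp_rot: [-3.137, -0.002, 1.316]
contact_force: [0.5, 1.0, 0.9]
opening: 1.0
grasp_force: 0.0
clock: 4.3
eef_pos: [459.6, -307.9, 25.6]
tcp_rot: [3.14, 0.001, 1.315]
contact_force: [-1.1, -0.6, 0.4]
opening: 0.333
grasp_force: 0.0
clock: 4.6
eef_pos: [458.9, -307.6, 24.6]
tcp_rot: [3.141, 0.0, 1.315]
contact_force: [-0.1, 0.4, -0.0]
opening: -0.0
grasp_force: 0.0
```

The fingers shut on nothing, so I'll look.

```bash
python3 - <<'E'
from h import *
w=cams.grab_frame("wrist");s=cams.grab_frame("scene");t=cams.grab_frame("top")
c=lambda i,x,y,w_,h:cv2.resize(i[y:y+h,x:x+w_],(400,400),interpolation=cv2.INTER_CUBIC)
cv2.imwrite("pics/w2.png",np.hstack([cv2.resize(w["image"],(400,300)),cv2.resize(s["image"][130:230,180:313],(400,300))])[...,::-1])
E
```

```text
(no output)
```

View pics/w2.png

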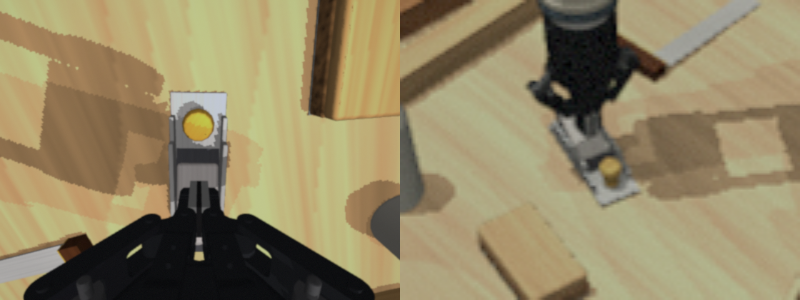

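```bash
python3 - <<'E'
from h import *
w=cams.grab_frame("wrist");s=cams.grab_frame("scene")
st=r.sense();A=Ro.from_euler('xyz',st["tcp_rot"]);P=st["eef_pos"]
print("tcp",P,st["contact_force"].round(1),st["grasp_force"],st["opening"])
for nm,q in(("tcp",P),("tip",P+A.apply([0,0,19]))):
    a=proj(w,q);b=proj(s,q);print(nm,"wrist crop",(a*400/560).round(),"scene crop",((b-[180,130])*3).round()+[400,0])
k=560/400
print("knob",onz(w,198*k,125*k,45),"front",onz(w,199*k,92*k,5),"width",np.linalg.norm(onz(w,171*k,92*k,5)-onz(w,226*k,92*k,5)))
print("knob tri",tri(w,(198*k,125*k),s,(180+(609-400)/3,130+163/3)))
E
```

```text
tcp [ 458.78413447 -307.53545303   24.28129665] [ 0.3 -0.   0.1] 0.0 -4.828366150864726e-05
tcp wrist crop [199. 181.] scene crop [586. 144.]
tip wrist crop [199. 171.] scene crop [587. 156.]
knob [ 471.81162138 -256.14236724   45.        ] front [ 477.48231414 -237.38586694    5.        ] width 46.047334928576305
knob tri (array([ 470.96419206, -256.33443446,   40.83524443]), np.float64(1.7815594382749518))
```

```bash
python3 -m crank '[[0,0,-0.02,0,0,0,1],[0,0,-0.04,0,0,0,1],[0,0,-0.05,0,0,0,1],[0,0,-0.05,0,0,0,1]]'; python3 - <<'E'
from h import *
w=cams.grab_frame("wrist");s=cams.grab_frame("scene")
st=r.sense();A=Ro.from_euler('xyz',st["tcp_rot"]);P=st["eef_pos"]
wi=w["image"].copy();si=s["image"].copy()
for q in(P,P+A.apply([0,0,19])):
    a=proj(w,q);b=proj(s,q)
    for i,x in((wi,a),(si,b)): cv2.circle(i,tuple(int(v) for v in x.round()),1,(255,0,0),-1)
cv2.imwrite("pics/w3.png",np.hstack([cv2.resize(wi[60:360,80:480],(400,300)),cv2.resize(si[110:230,180:340],(400,300),interpolation=cv2.INTER_NEAREST)])[...,::-1])
E
```

```text
clock: 5.25
eef_pos: [459.7, -308.2, 75.6]
tcp_rot: [3.139, 0.001, 1.315]
contact_force: [0.3, -0.6, 1.0]
opening: 0.003
grasp_force: 0.0
```

View pics/w3.png

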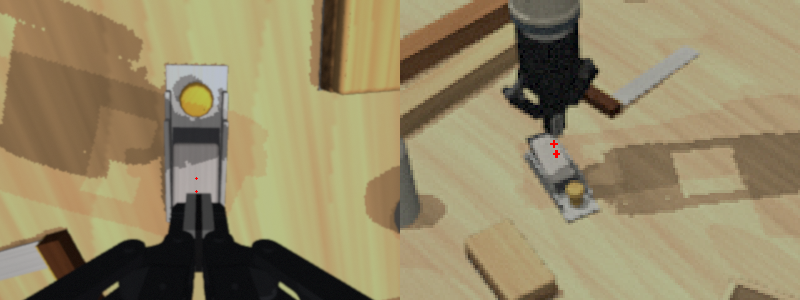

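```bash
python3 - <<'E'
from h import *
w=cams.grab_frame("wrist");s=cams.grab_frame("scene")
st=r.sense();A=Ro.from_euler('xyz',st["tcp_rot"]);P=st["eef_pos"]
for t in range(-30,25,6): print(t,"wrist",(proj(w,P+A.apply([11,0,t]))-[80,60]).round(),"scene",((proj(s,P+A.apply([0,0,t]))-[180,110])*2.5).round()+[400,0])
E
```

```text
-30 wrist [197. 200.] scene [552. 127.]
-24 wrist [197. 195.] scene [553. 130.]
-18 wrist [197. 189.] scene [553. 134.]
-12 wrist [197. 185.] scene [553. 137.]
-6 wrist [197. 180.] scene [553. 140.]
0 wrist [197. 176.] scene [554. 144.]
6 wrist [197. 172.] scene [554. 147.]
12 wrist [197. 168.] scene [554. 150.]
18 wrist [197. 165.] scene [554. 153.]
24 wrist [197. 162.] scene [555. 157.]
```

Both views put the fingertips about 20 mm short of the reported TCP, rather than 19 mm ahead of it. So everything is roughly 38 mm higher than the state says. I'll go deeper in small steps, watching the force.

```bash
python3 -m crank '[[0,0,0,0,0,0,0],[0,0,0,0,0,0,0],[0,0,0,0,0,0,0],[0,0,0.03,0,0,0,0],[0,0,0.06,0,0,0,0]]'; python3 -m crank '[[0,0,0.01,0,0,0,0],[0,0,0.02,0,0,0,0],[0,0,0.027,0,0,0,0],[0,0,0.027,0,0,0,0]]'
```

```text
clock: 5.95
eef_pos: [459.7, -308.1, 14.4]
tcp_rot: [3.139, 0.001, 1.315]
contact_force: [-0.1, 0.4, 0.5]
opening: 0.845
grasp_force: 0.0
clock: 6.35
eef_pos: [458.8, -307.6, -12.9]
tcp_rot: [-3.141, -0.0, 1.315]
contact_force: [1.4, 0.3, 0.9]
opening: 1.001
grasp_force: 0.0
```

```bash
python3 -m crank '[[0,0,0,0,0,0,0.6],[0,0,0,0,0,0,1],[0,0,0,0,0,0,1],[0,0,0,0,0,0,1],[0,0,0,0,0,0,1]]' 60
```

```text
clock: 6.85
eef_pos: [458.8, -307.6, -11.7]
tcp_rot: [3.141, 0.0, 1.315]
contact_force: [-2.9, 1.0, 6.8]
opening: 0.546
grasp_force: 62.3
```

Gripped at about 46 mm. Now I'll lift and carry it toward the front of the chest.

```bash
python3 -m crank '[[0,0,-0.03,0,0,0,1],[0,0,-0.07,0,0,0,1],[0,0,-0.12,0,0,0,1],[0,0,-0.17,0,0,0,1],[0,0,-0.21,0,0,0,1]]'; python3 to.py 581 32 210 1.93
```

```text
clock: 7.35
eef_pos: [458.6, -307.4, 199.9]
tcp_rot: [3.141, 0.0, 1.315]
contact_force: [1.5, -0.4, -6.4]
opening: 0.549
grasp_force: 66.6
shift [ 0.3593  0.0326 -0.0101] turn [ 0.001  0.001 -0.615] F [ 1.5 -0.4 -6.4] clock 7.35
```

```bash
python3 -m crank '[[0.03,0.003,-0.002,0,0,-0.07,1],[0.07,0.006,-0.004,0,0,-0.14,1],[0.11,0.01,-0.006,0,0,-0.22,1],[0.155,0.014,-0.008,0,0,-0.3,1],[0.2,0.018,-0.01,0,0,-0.38,1]]' >/dev/null; python3 to.py 581 32 210 1.93
```

```text
shift [ 0.1407  0.0732 -0.003 ] turn [-0.001 -0.001 -0.232] F [ 0.6 -0.7 -5.5] clock 7.85
```

```bash
python3 -m crank '[[0.04,0.02,-0.003,0,0,-0.07,1],[0.08,0.041,-0.003,0,0,-0.14,1],[0.115,0.06,-0.003,0,0,-0.2,1],[0.141,0.073,-0.003,0,0,-0.232,1],[0.141,0.073,-0.003,0,0,-0.232,1]]';  python3 - <<'E'
from h import *
w=cams.grab_frame("wrist");cv2.imwrite("pics/w4.png",w["image"][...,::-1])
np.save("w4.npy",w,allow_pickle=True)
E
```

```text
clock: 8.35
eef_pos: [582.1, 33.9, 209.8]
tcp_rot: [3.142, -0.001, 1.931]
contact_force: [0.6, 0.4, -6.9]
opening: 0.544
grasp_force: 66.6
```

View pics/w4.png

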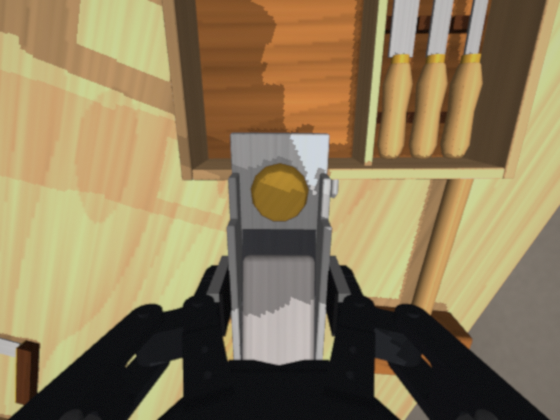

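The wrist view shows the chest's front rim corners at (183,180) and (508,178), the divider's front end at (369,163), and the plane hanging parallel to the chest sides.

```bash
python3 - <<'E'
from h import *
f=np.load("w4.npy",allow_pickle=True).item()
L=onz(f,183,180.5,140);Rr=onz(f,508,178.5,140);d=L-Rr
y=np.arctan2(d[1],d[0])%(2*np.pi)-np.pi/2
print(L,Rr,np.linalg.norm(d),"yaw",y)
R=Ro.from_euler('z',y);c=(L+Rr)/2+R.apply([92,0,0]);print("centre",c)
print("divider chest",R.inv().apply(onz(f,369,163,125)-c), "inner left wall", R.inv().apply(onz(f,207,160,140)-c))
# left outer wall line
a=onz(f,183,180.5,140);b=onz(f,163,2,140);print("side yaw",np.arctan2(*(b-a)[[1,0]]))
for n,p in(("comp",[-3,54.5,0]),("front",[-120,54.5,0])): print(n,c+R.apply(p))
# plane front edge
st=r.sense();print("plane front mid rel TCP (chest)",R.inv().apply(onz(f,280,133,225)-st["eef_pos"]))
E
```

```text
[499.50294501  34.2533477  140.        ] [745.20353242 128.40350289 140.        ] 263.12170259932014 yaw 1.9367283889806757
centre [589.43381705 167.2371657  140.        ]
divider chest [-81.27979288 -22.61039612 -15.        ] inner left wall [-75.54215963 110.69670498   0.        ]
side yaw 1.9352511601466063
comp [539.61568567 144.93461459 140.        ]
front [581.48060235  35.68110777 140.        ]
plane front mid rel TCP (chest) [73.86181174 -2.75759162 15.41222535]
```

```bash
python3 to.py 541.5 140 180 1.935
```

```text
shift [0.115  0.0007 0.0297] turn [-0.001 -0.001 -0.005] F [-0.8 -0.6 -6.9] clock 8.4
```

```bash
python3 -m crank '[[0.03,0,0,0,0,-0.005,1],[0.07,0,0.005,0,0,-0.005,1],[0.1,0.0005,0.015,0,0,-0.005,1],[0.115,0.0005,0.03,0,0,-0.005,1],[0.115,0.0005,0.04,0,0,-0.005,1]]'; python3 -m crank '[[0,0,0.02,0,0,0,1],[0,0,0.045,0,0,0,1],[0,0,0.07,0,0,0,1],[0,0,0.085,0,0,0,1],[0,0,0.09,0,0,0,1]]'
```

```text
clock: 8.9
eef_pos: [540.3, 138.8, 169.2]
tcp_rot: [-3.14, -0.0, 1.933]
contact_force: [-0.5, 0.4, -6.0]
opening: 0.545
grasp_force: 66.4
clock: 9.4
eef_pos: [540.8, 136.5, 78.4]
tcp_rot: [-3.138, 0.0, 1.931]
contact_force: [-0.2, 0.5, -7.1]
opening: 0.551
grasp_force: 66.5
```

No contact so far. I'll lower the last 10 mm slowly.

```bash
python3 -m crank '[[0,0,0.002,0,0,0,1],[0,0,0.004,0,0,0,1],[0,0,0.006,0,0,0,1],[0,0,0.007,0,0,0,1],[0,0,0.007,0,0,0,1]]'; python3 -m crank '[[0,0,0.001,0,0,0,1],[0,0,0.002,0,0,0,1],[0,0,0.003,0,0,0,1],[0,0,0.003,0,0,0,1]]'
```

```text
clock: 9.9
eef_pos: [542.3, 138.4, 73.7]
tcp_rot: [3.141, 0.0, 1.932]
contact_force: [-0.3, -0.3, -6.5]
opening: 0.552
grasp_force: 66.5
clock: 10.3
eef_pos: [542.0, 138.3, 70.2]
tcp_rot: [-3.141, -0.0, 1.932]
contact_force: [0.3, 1.3, -6.7]
opening: 0.548
grasp_force: 66.5
```

```bash
python3 -m crank '[[0,0,0.001,0,0,0,1],[0,0,0.002,0,0,0,1],[0,0,0.003,0,0,0,1],[0,0,0.003,0,0,0,1]]';python3 -m crank '[[0,0,0.001,0,0,0,1],[0,0,0.0015,0,0,0,1],[0,0,0.002,0,0,0,1]]'
```

```text
clock: 10.7
eef_pos: [542.1, 138.3, 68.3]
tcp_rot: [3.142, 0.0, 1.932]
contact_force: [-3.6, -0.7, 6.6]
opening: 0.548
grasp_force: 68.1
clock: 11.0
eef_pos: [542.2, 138.4, 68.2]
tcp_rot: [3.141, 0.0, 1.932]
contact_force: [-13.4, -3.1, 35.3]
opening: 0.55
grasp_force: 71.4
```

```bash
python3 -m crank '[[0,0,-0.001,0,0,0,1],[0,0,-0.002,0,0,0,1],[0,0,-0.0025,0,0,0,1],[0,0,-0.0025,0,0,0,1]]';python3 -m crank '[[0,0,-0.0025,0,0,0,0.3],[0,0,-0.0025,0,0,0,0],[0,0,-0.0025,0,0,0,0],[0,0,-0.0025,0,0,0,0],[0,0,-0.0025,0,0,0,0]]'
```

```text
clock: 11.4
eef_pos: [542.2, 138.4, 68.3]
tcp_rot: [3.142, -0.0, 1.932]
contact_force: [-4.1, -0.4, 7.2]
opening: 0.549
grasp_force: 68.2
clock: 11.9
eef_pos: [542.2, 138.3, 70.3]
tcp_rot: [3.142, 0.0, 1.932]
contact_force: [0.3, -0.1, -0.2]
opening: 1.001
grasp_force: 0.0
```

Released. Now straight up, and look.

```bash
python3 -m crank '[[0,0,-0.03,0,0,0,0],[0,0,-0.07,0,0,0,0],[0,0,-0.11,0,0,0,0],[0,0,-0.16,0,0,0,0],[0,0,-0.2,0,0,0,0]]'; python3 - <<'E'
from h import *
w=cams.grab_frame("wrist");s=cams.grab_frame("scene")
cv2.imwrite("pics/w5.png",np.hstack([cv2.resize(w["image"],(400,300)),cv2.resize(s["image"][180:360,260:420],(400,450),interpolation=cv2.INTER_CUBIC)[:300]])[...,::-1])
E
```

```text
clock: 12.4
eef_pos: [542.3, 138.4, 273.1]
tcp_rot: [3.14, 0.0, 1.932]
contact_force: [1.1, 0.1, -0.5]
opening: 1.002
grasp_force: 0.0
```

View pics/w5.png

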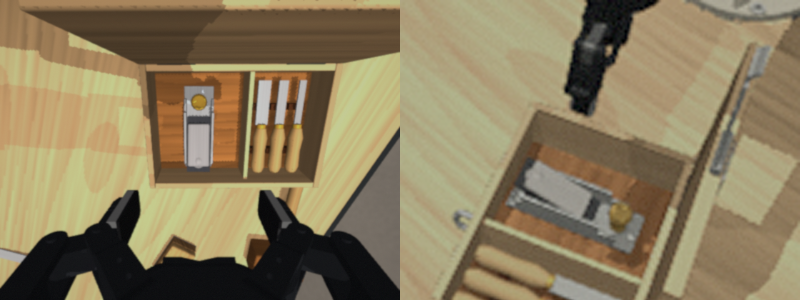

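The plane lies flat in the free compartment, knob toward the lid and clear of all walls (crop 185-213, 85-172). Next I'll close the fingers, go up and over the lid, and come down behind it at chest y≈+85, clear of the hasp.

```bash
cat > cto.py <<'E'
# chest-frame target: x y z [tilt] of the TCP
import sys,subprocess; from h import *
v=[float(a) for a in sys.argv[1:]]
p=Ro.from_euler('z',1.935).apply([v[0],v[1],v[2]])+[589.5,166,0]
s=r.sense();print("now chest",Ro.from_euler('z',-1.935).apply(s["eef_pos"]-[589.5,166,0]).round(1))
subprocess.run([sys.executable,"to.py",*map(str,p),"1.935",*map(str,v[3:])])
E
python3 cto.py 165 85 390
```

```text
shift [ 0.1741 -0.0334 -0.114 ] turn [ 0.01   0.001 -0.003] F [ 0.7  0.1 -0.1] clock 12.5
now chest [ -9.4  51.  276.6]
```

```bash
python3 -m crank '[[0,-0.01,-0.04,0,0,0,1],[0,-0.02,-0.085,0,0,0,1],[0.02,-0.033,-0.118,0,0,0,1],[0.065,-0.033,-0.118,0,0,0,1],[0.11,-0.033,-0.118,0,0,0,1]]' 60; python3 cto.py 165 85 390; python3 -m crank '[[0.04,0,0,0,0,0,1],[0.065,0,0,0,0,0,1],[0.065,0,0.04,0,0,0,1],[0.065,0,0.08,0,0,0,1],[0.065,0,0.11,0,0,0,1]]'; python3 cto.py 130 85 280
```

```text
clock: 13.0
eef_pos: [472.2, 230.2, 389.2]
tcp_rot: [3.139, -0.0, 1.93]
contact_force: [0.9, 0.9, -0.6]
opening: 0.145
grasp_force: 0.0
shift [ 0.0632  0.0014 -0.0008] turn [ 0.002 -0.    -0.005] F [ 0.9  0.9 -0.6] clock 13.0
now chest [101.8  86.8 389.2]
clock: 13.5
eef_pos: [448.2, 290.1, 275.4]
tcp_rot: [-3.139, 0.001, 1.933]
contact_force: [0.0, -0.9, 0.2]
opening: -0.003
grasp_force: 0.0
shift [-0.0363  0.0029 -0.0046] turn [-0.002  0.001 -0.002] F [ 0.  -0.9  0.2] clock 13.5
now chest [166.3  87.9 275.4]
```

Behind the lid with no contact. Now I'll push it round along the arc at about 1 rad/s.

```bash
python3 -m crank '[[-0.042,0,0.006,0,0,0,1],[-0.059,0,0.005,0,0,0,1],[-0.074,0,0.005,0,0,0,1],[-0.089,0,0.007,0,0,0,1],[-0.104,0,0.010,0,0,0,1]]'; python3 cto.py 34.6 87 254.3
```

```text
clock: 14.0
eef_pos: [485.1, 193.3, 267.2]
tcp_rot: [-3.14, -0.002, 1.932]
contact_force: [-2.7, 6.2, -2.3]
opening: 0.002
grasp_force: 2.4
shift [-0.0281  0.0009  0.0128] turn [-0.002 -0.002 -0.003] F [-2.7  6.2 -2.3] clock 14.0
now chest [ 62.7  87.8 267.2]
```

```bash
python3 -m crank '[[-0.014,0,0.005,0,0,0,1],[-0.028,0,0.011,0,0,0,1],[-0.041,0,0.019,0,0,0,1],[-0.053,0,0.027,0,0,0,1],[-0.0645,0,0.037,0,0,0,1]]'; python3 cto.py -29.4 87 192.2
```

```text
clock: 14.5
eef_pos: [508.9, 132.1, 230.5]
tcp_rot: [-3.141, -0.0, 1.932]
contact_force: [-1.7, 3.9, 0.5]
opening: 0.002
grasp_force: 1.6
shift [-0.0264  0.0004  0.0383] turn [-0.    -0.    -0.003] F [-1.7  3.9  0.5] clock 14.5
now chest [ -3.   87.4 230.5]
```

```bash
python3 -m crank '[[-0.010,0,0.011,0,0,0,1],[-0.019,0,0.023,0,0,0,1],[-0.0275,0,0.036,0,0,0,1],[-0.034,0,0.0485,0,0,0,1],[-0.038,0,0.060,0,0,0,1]]'; python3 -m crank '[[-0.002,0,0.008,0,0,0,1],[-0.004,0,0.015,0,0,0,1],[-0.005,0,0.020,0,0,0,1],[-0.006,0,0.024,0,0,0,1],[-0.006,0,0.026,0,0,0,1]]'; python3 cto.py -47 87 135
```

```text
clock: 15.0
eef_pos: [522.9, 96.4, 170.2]
tcp_rot: [3.141, 0.001, 1.932]
contact_force: [0.4, -0.9, 2.3]
opening: 0.001
grasp_force: 1.1
clock: 15.5
eef_pos: [524.6, 91.6, 145.1]
tcp_rot: [3.141, 0.0, 1.932]
contact_force: [-0.7, -2.7, 1.6]
opening: 0.0
grasp_force: 0.9
shift [-0.0006  0.0002  0.0101] turn [ 0.     0.    -0.003] F [-0.7 -2.7  1.6] clock 15.5
now chest [-46.4  87.2 145.1]
```

```bash
python3 -m crank '[[0,0,0.004,0,0,0,1],[0,0,0.007,0,0,0,1],[0,0,0.009,0,0,0,1],[0,0,0.01,0,0,0,1],[0,0,0.01,0,0,0,1]]'; python3 -m crank '[[0,0,0.001,0,0,0,1],[0,0,0.002,0,0,0,1],[0,0,0.002,0,0,0,1]]'
```

```text
clock: 16.0
eef_pos: [524.8, 91.7, 136.9]
tcp_rot: [3.141, 0.0, 1.932]
contact_force: [-5.1, -2.0, 19.8]
opening: -0.003
grasp_force: 9.4
clock: 16.3
eef_pos: [524.9, 91.7, 136.7]
tcp_rot: [3.14, 0.0, 1.932]
contact_force: [-12.5, -3.2, 39.0]
opening: -0.002
grasp_force: 19.6
```

The lid is hard shut: the force rises, and the fingertips meet its 155 mm top at a reported 137. I'll lift and look at the hasp.

```bash
python3 -m crank '[[0,0,-0.01,0,0,0,1],[0,0,-0.04,0,0,0,1],[-0.02,0.02,-0.09,0,0,0,1],[-0.03,0.04,-0.13,0,0,0,1],[-0.04,0.05,-0.16,0,0,0,1]]'; python3 - <<'E'
from h import *
w=cams.grab_frame("wrist");s=cams.grab_frame("scene")
np.save("w6.npy",w,allow_pickle=True);np.save("s6.npy",s,allow_pickle=True)
cv2.imwrite("pics/w6.png",np.hstack([cv2.resize(w["image"],(400,300)),cv2.resize(s["image"][210:330,240:400],(400,300),interpolation=cv2.INTER_CUBIC)])[...,::-1])
E
```

```text
clock: 16.8
eef_pos: [587.1, 72.1, 296.2]
tcp_rot: [3.139, 0.0, 1.932]
contact_force: [-0.0, 0.3, -0.3]
opening: -0.001
grasp_force: 0.0
```

View pics/w6.png

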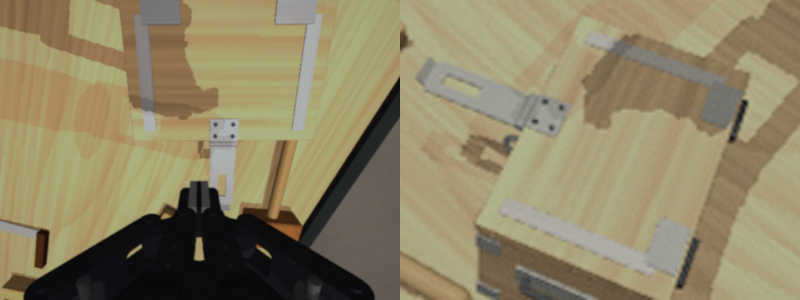

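The lid is shut. The hasp sticks out from the front, with its pin at wrist crop (223,142) and free end at (222,210). In the scene crop the free end is at (424,73).

```bash
python3 - <<'E'
from h import *
w=np.load("w6.npy",allow_pickle=True).item();s=np.load("s6.npy",allow_pickle=True).item()
I=lambda p:Ro.from_euler('z',-1.935).apply(p-np.array([589.5,166,0])).round(1)
k=1.4
print("pin",I(onz(w,223*k,142*k,150)),"lid L",I(onz(w,133*k,139*k,155)),"lid R",I(onz(w,313*k,139*k,155)))
p,e=tri(w,(222*k,210*k),s,(240+24/2.5,210+73/2.5));print("end tri",I(p),e)
for z in(130,147,165): print("end on z",I(onz(w,222*k,210*k,z)))
E
python3 cto.py -175 0 200
```

```text
pin [-96.1  -2.3 150. ] lid L [-89.3 134.5 155. ] lid R [ -90.5 -137.9  155. ]
end tri [-212.3   -4.9  155.1] 5.952518285819833
end on z [-233.3   -7.4  130. ]
end on z [-221.4   -5.1  147. ]
end on z [-208.8   -2.8  165. ]
shift [-0.0867  0.0331  0.0988] turn [ 0.009  0.002 -0.003] F [-0.6  0.4  0.1] clock 16.9
now chest [-88.   33.7 298.4]
```

The chest frame agrees with the views to a few mm, and the hasp is about 1.6 rad out. I'll tilt the tool 0.4 rad about its y so the fingertip leads past the knuckle, and stop above the strap.

```bash
python3 cto.py -132 -2 195 0.4
```

```text
shift [-0.0437  0.0349  0.1038] turn [ 0.009  0.402 -0.002] F [-0.6  0.4  0.1] clock 16.9
now chest [-88.   33.7 298.4]
```

```bash
python3 -m crank '[[-0.02,0.01,0,0,0.1,0,1],[-0.04,0.02,0.02,0,0.2,0,1],[-0.044,0.035,0.05,0,0.3,0,1],[-0.044,0.035,0.08,0,0.4,0,1],[-0.044,0.035,0.1,0,0.4,0,1]]'; python3 cto.py -132 -2 160 0.4; python3 cto.py -131 -2 125 0.4|tail -2
```

```text
clock: 17.4
eef_pos: [632.4, 41.3, 188.5]
tcp_rot: [-3.136, -0.405, 1.927]
contact_force: [1.2, 0.1, -0.0]
opening: 0.002
grasp_force: 0.0
shift [-0.0114  0.0065  0.0261] turn [-0.002 -0.006 -0.008] F [ 1.2  0.1 -0. ] clock 17.4
now chest [-131.8    4.3  188.5]
shift [-0.0243  0.0067  0.0587] turn [-0.002 -0.006 -0.008] F [ 1.2  0.1 -0. ] clock 17.4
now chest [-131.8    4.3  188.5]
```

```bash
python3 -m crank '[[-0.011,0.006,0.026,0,0,0,1],[-0.018,0.006,0.043,0,0,0,1],[-0.021,0.006,0.0515,0,0,0,1],[-0.024,0.006,0.059,0,0,0,1],[-0.0246,0.006,0.0686,0,0,0,1]]'; python3 cto.py -126.4 -2 107.3 0.4;  python3 cto.py -121.3 -2 98.5 0.4|head -1; python3 cto.py -113 -2 91.3 0.4|head -1;python3 cto.py -105.8 -2 89.8 0.4|head -1
```

```text
clock: 17.9
eef_pos: [638.4, 48.9, 121.1]
tcp_rot: [3.14, -0.399, 1.933]
contact_force: [-0.7, -1.2, 1.6]
opening: -0.003
grasp_force: 0.7
shift [-0.005  -0.002   0.0129] turn [ 0.002  0.001 -0.002] F [-0.7 -1.2  1.6] clock 17.9
now chest [-126.8   -4.   121.1]
shift [-0.0037 -0.002   0.0229] turn [ 0.002  0.001 -0.002] F [-0.7 -1.2  1.6] clock 17.9
shift [ 0.0012 -0.0021  0.0328] turn [ 0.002  0.001 -0.002] F [-0.7 -1.2  1.6] clock 17.9
shift [ 0.0072 -0.0021  0.037 ] turn [ 0.002  0.001 -0.002] F [-0.7 -1.2  1.6] clock 17.9Exception ignored on flushing sys.stdout:
BrokenPipeError: [Errno 32] Broken pipe
Exception ignored on flushing sys.stdout:
BrokenPipeError: [Errno 32] Broken pipe
Exception ignored on flushing sys.stdout:
BrokenPipeError: [Errno 32] Broken pipe
```

```bash
python3 -m crank '[[-0.002,0,0.0085,0,0,0,1],[-0.0005,0,0.0185,0,0,0,1],[0.004,0,0.028,0,0,0,1],[0.0105,0,0.0325,0,0,0,1],[0.0105,0,0.0325,0,0,0,1]]'; python3 cto.py -102 -2 90 0.4
```

```text
clock: 18.4
eef_pos: [629.3, 70.9, 94.3]
tcp_rot: [-3.141, -0.4, 1.933]
contact_force: [0.5, -0.3, -0.1]
opening: -0.001
grasp_force: 0.0
shift [-0.0007 -0.0013  0.0043] turn [ 0.    -0.    -0.002] F [ 0.5 -0.3 -0.1] clock 18.4
now chest [-103.    -3.3   94.3]
```

```bash
python3 -m crank '[[0.002,0,0.001,0,0,0,1],[0.004,0,0.0016,0,0,0,1],[0.0055,0,0.0024,0,0,0,1],[0.0055,0,0.0024,0,0,0,1]]'; python3 - <<'E'
from h import *
w=cams.grab_frame("wrist");s=cams.grab_frame("scene")
cv2.imwrite("pics/w7.png",np.hstack([cv2.resize(w["image"],(400,300)),cv2.resize(s["image"][210:330,240:400],(400,300),interpolation=cv2.INTER_CUBIC)])[...,::-1])
E
```

```text
clock: 18.8
eef_pos: [628.4, 73.6, 94.5]
tcp_rot: [3.141, -0.397, 1.933]
contact_force: [1.5, -9.6, -2.1]
opening: -0.002
grasp_force: 4.9
```

View pics/w7.png

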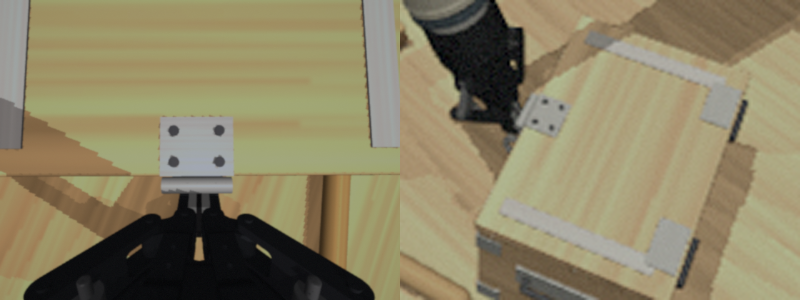

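The strap hangs down behind the fingertip and pushes back with 10 N. I'll press slightly more to confirm it is on the stop, then back off.

```bash
python3 -m crank '[[0.001,0,0.0005,0,0,0,1],[0.0015,0,0.0006,0,0,0,1],[0.0015,0,0.0006,0,0,0,1],[0.0015,0,0.0006,0,0,0,1]]'; python3 cto.py -103 -2 90 0.4; python3 -m crank '[[-0.01,0,-0.004,0,0,0,1],[-0.04,0,-0.017,0,0,0,1],[-0.08,0,-0.035,0,0,0,1],[-0.1,0,-0.08,0,0,0,1],[-0.11,0,-0.12,0,0,0,1]]'; python3 - <<'E'
from h import *
w=cams.grab_frame("wrist");s=cams.grab_frame("scene")
cv2.imwrite("pics/w8.png",np.hstack([cv2.resize(w["image"],(400,300)),cv2.resize(s["image"][210:330,240:400],(400,300),interpolation=cv2.INTER_CUBIC)])[...,::-1])
E
```

```text
clock: 19.3
eef_pos: [628.4, 73.7, 94.5]
tcp_rot: [3.141, -0.395, 1.932]
contact_force: [2.3, -15.2, -1.1]
opening: 0.0
grasp_force: 7.7
shift [-0.0044 -0.0015  0.003 ] turn [ 0.002  0.005 -0.002] F [  2.3 -15.2  -1.1] clock 19.3
now chest [-100.1   -3.5   94.5]
clock: 19.8
eef_pos: [679.5, -63.5, 162.5]
tcp_rot: [-3.14, -0.402, 1.93]
contact_force: [0.8, -0.7, -0.3]
opening: 0.0
grasp_force: 0.0
```

View pics/w8.png

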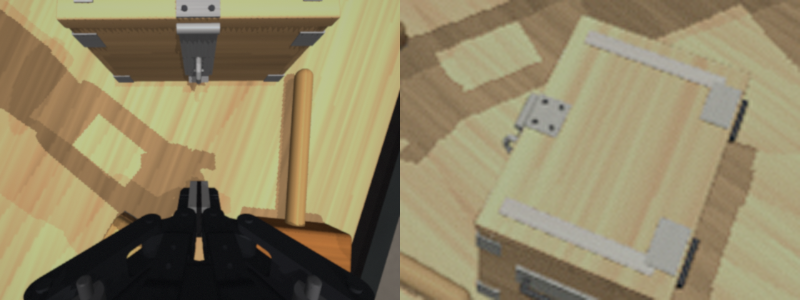

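The strap lies flat on the front with the staple through its slot (crop (198,70)). It was stiff on its stop, and the robot is clear.

```bash
python3 -c "
from rig import sign_off; print(sign_off())"
```

```text
the job is handed in; nothing more can be done
None
```

The job is handed in at about 20 s on the clock: the plane lies flat in the free compartment, the lid is shut and the hasp is home over its staple, judging by the last pictures and contact forces; the sign-off gave no verdict.

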